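# Nip the brass leather stamp in the bench caliper

## Task

Stand the brass-headed leather stamp gently, upright, on the bed of the bench caliper between its two jaws and let go of it. Then slide the jaw with the red tab shut until both jaws press on the brass head, without forcing it, and leave it closed on the stamp; leave the other stamps and the mallet where they are.

Things in the scene. Friction and masses are not known exactly. Their poses are not given: they have to be found in the camera images.
- brass_stamp: stamp to gauge, standing on the table: brass disc head 44 mm diameter, 20 mm high; neck 18 mm diameter, 6 mm high; round dark wooden handle 26 mm diameter from 26 to 66 mm height; 4 mm brass cap, 70 mm tall in all; about 0.3 kg; squeeze it with less than 60 N. Origin: centre of its underside, z up along its axis
- fixed_jaw: fixed jaw of the bench caliper: dark steel block 62 mm wide (x), 22 mm thick, 18 mm high on a fixed aluminium bed 74 mm wide, top 12 mm above the table, reaching 35 mm behind and 235 mm ahead of the jaw's gripping face. Origin: on that face, mid width, at bed-top height; y points along the bed to the sliding jaw, z up
- sliding_jaw: steel block 62 wide, 64 long, 18 mm high, sliding along fixed_jaw's y; 2.5 N friction, stays where left. Origin: its gripping face, mid width, bed-top height; axes as fixed_jaw. Gap = y distance of the two origins, 80 to 110 mm at start. Carries the upright red tab, 42 mm wide (x), 12 mm thick, at y +52 to +64 mm, top 51 mm above bed; push or pinch it. Nothing juts out behind it
- steel_stamp: bystander: stamp of the same shape and size, light grey steel head and cap. Origin: centre of its underside
- black_stamp: bystander: stamp of the same shape and size, black head and cap. Origin: centre of its underside
- mallet: bystander: wooden mallet lying on the table, barrel head 58 mm in diameter and 64 mm long, handle 21 mm in diameter reaching 200 mm along its own +y from the head's centre. Origin: on the table under the head's centre
Mind the look-alikes: they are no part of the job. What is meant by the brass_stamp is not pink, and is the larger of those in its own colour.

How it is judged:
On the way, in this order (a step that is already met when the one before it is completed fails the run):
1. the brass stamp stands upright on the bed between the jaws, let go (z of brass_stamp in the frame of fixed_jaw between -0.003 and 0.004 m and x of brass_stamp in the frame of fixed_jaw between -0.025 and 0.025 m and y of brass_stamp in the frame of fixed_jaw above 0.018 m and y of brass_stamp in the frame of sliding_jaw below -0.018 m and angle between brass_stamp's own z axis and vertical below 0.1 rad and contact force between the fingers and brass_stamp below 0.1 N), for 0.1 s.
2. both jaws press on the brass stamp (2 N or more), the robot not holding the stamp (contact force between each of sliding_jaw, fixed_jaw and brass_stamp above 2 N and contact force between the fingers and brass_stamp below 0.1 N), for 0.1 s.
At the end, for the whole second after the job is handed in: the brass stamp stands upright (within 6 degrees) and at rest on the caliper's bed, its axis within 28 mm of the bed's middle line, with the jaws closed on its head: the gap between the jaws is no more than 3 mm over the head's 44 mm (y of sliding_jaw in the frame of fixed_jaw between 0.038 and 0.047 m and y of brass_stamp in the frame of fixed_jaw between 0.016 and 0.028 m and x of brass_stamp in the frame of fixed_jaw between -0.028 and 0.028 m and z of brass_stamp in the frame of fixed_jaw below 0.004 m and angle between brass_stamp's own z axis and vertical below 0.1 rad and linear speed of brass_stamp below 0.02 m/s); the robot touches nothing.
It fails at once if the stamp is squeezed with more than 60 N (contact force between sliding_jaw and brass_stamp above 60 N).
It fails at once if the brass stamp is dropped (falls faster than 0.6 m/s, about 20 mm of free fall) (linear speed of brass_stamp above 0.6 m/s and contact force between the fingers and brass_stamp below 0.05 N).
It fails at once if another stamp or the mallet is moved by more than 30 mm (distance of any of steel_stamp, black_stamp, mallet from where it was at the start of the episode above 0.03 m).
It also fails if it takes over 51 s, if anything falls off the work surface, if the arm or the gripper's body presses on something with over 40 N, if the wrist force passes 120 N, or if a joint passes its speed limit or range.

## Robot

A 7-joint arm with a two-finger parallel gripper is mounted at the origin on the work surface. World frame = base frame: x ahead of the robot, y to its left, z up, the work surface at z = 0. Lengths are in m, angles in rad, forces in N, time in s.
With the tool pointing down it reaches from about 0.4 to 0.925 m from the base axis. Payload 4.1 kg.
Tool frame: the origin (TCP) lies on the centre line of the jaws, within the pads' length; the fingertips stand 14 mm ahead of it and the grasp point (between the pads) lies 5 mm behind it; z points along the fingers, y is the line along which they close (so a half turn about z gives the same grasp; the last joint's range is limited). The gripper opens to 85 mm and grips with 20 to 120 N. Pads are 22 mm wide; open, the fingers measure 114 mm over their backs; the gripper's body (76 mm by 85 mm) begins 54 mm behind the grasp point. The pads swing forward as they close: fully open they stand 13 mm farther back than shut.
Start: joints at [1.16, 0.398, 0.045, 1.537, -0.019, 1.207, -0.051], TCP at [0.199, -0.619, 0.245] pointing down, gripper open.
Joint ranges: [-2.82, 2.82], [-0.49, 2.23], [-1.37, 1.46], [0, 2.46], [-1.36, 4.5], [0.23, 2], [-2.94, 2.94]. Speed limits (rad/s): [2.57, 2.57, 3.14, 3.14, 3.14, 3.14, 3.14].

## Interface

Orientations are given as a unit quaternion [x, y, z, w].
In Python, from rig import bot gives the robot as it stands. The module is installed in compiled form; this text tells all that it offers.
- The arm moves only by the tool arm_command, never from a script. Its argument "commands" is a list of rows, each a list of 5 numbers: the shift along the world's x, y, z in m, then the turn about the world's z in degrees, then the finger opening in m, from 0 to 0.0854. In form: [[x, y, z, yaw, gripper], ...]. A call has 1 to 20 rows; each row is the pose to reach, as a shift and turn from the pose commanded when the call began; what a row does not reach only later rows make up. A row lasts 1/8 s, in which the tool goes at most 62.5 mm and 10.7 degrees, less where a joint would pass 70% of its speed; a pose out of reach is approached as far as the arm can. A call with a gripper value outside its range is refused whole. The fingers move at their own pace and stop on an object; the grip force is fixed at half the most. Time passes only in rows, so rows that repeat a pose let the fingers close. It gives the time, the measured TCP pose, the force, the opening and the grip force at its end, in the units of the state.
- bot.sense(): the state, without advancing time (a new reading comes with each control period).
- bot.camera(name): name is "scene" or "side" or "wrist"; returns the picture (420x560x3 uint8, red, green, blue); there is no depth.
- bot.camera_model(name): a dict with "intrinsics" (3x3 intrinsics, pixels), "k1" (the pictures are not rectified: a ray, as slopes to the right and down, at radius r is drawn at 1 + k1 r^2 times it, then the intrinsics apply), "R" (3x3) and "t" (3): a world point X has camera coordinates R X + t; the wrist camera has in their place "hand_eye" (4x4, takes a point from camera to tool coordinates, whose origin is the TCP and whose axes are the flange's). Camera axes: x right, y down, z forward; pixel columns grow to the right and rows downward; lengths in m; the calibration is good to about 2 mm. A picture is of the moment at which its call begins: read the wrist's pose just before it. camera_model takes no time and is no camera call.
- bot.hand_in(): hands the job in; it is judged then, once.
The state is a dict: "time_s": time; "joint_positions": joint angles; "dq": joint speeds; "effort": joint torques, N m; "tcp_pos": TCP position; "ee_rot": TCP orientation; "contact_force": force on the tool from outside, world axes, zero at the start; "ft_torque": the same for the moment, N m; "width": finger opening in m; "finger_force": force on a finger pad.
Only numpy, scipy, OpenCV 4.12 (cv2) and the standard library are available. Lean on these libraries where they do the work, as an engineer would, in place of code of your own. Each camera call takes 0.05 s, during which the arm holds its last target. There are 200 camera calls.

## Working session

There is one attempt and no reset: what is moved stays moved. The work goes in short steps, Python scripts to look and compute and a tool call to move; the robot and the scene stay as the last step left them, time stands still between calls to the robot, and variables do not carry over. Pictures are saved under pics/ and viewed, at most 10 in all, crops included, and the job is handed in when it is done.

Besides the shell and the picture viewer there is one more tool, called after ">>>" as name(argument=value, ...), one argument or row to a line, values as JSON. arm_command: Moves the arm, as the interface text tells. Its arguments: {"type":"object","properties":{"commands":{"type":"array"}},"required":["commands"]}

```bash
mkdir -p pics
python3 - <<'E'
from rig import bot
import cv2,numpy as np
s=bot.sense();print(s['time_s'],s['tcp_pos'],s['ee_rot'],s['width'])
a=bot.camera("scene");b=bot.camera("side")
cv2.imwrite('pics/scene.png',a[:,:,::-1]);cv2.imwrite('pics/side.png',b[:,:,::-1])
for n in("scene","side","wrist"):print(n,bot.camera_model(n))
E
```

```text
0.0 [ 0.19923958 -0.61807083  0.244243  ] [ 9.87862776e-01  1.55325898e-01 -2.29302509e-04 -9.73967000e-04] 0.08556763682442088
scene {'intrinsics': array([[417.20631828,   0.        , 287.42464209],
       [  0.        , 417.20631828, 206.73760022],
       [  0.        ,   0.        ,   1.        ]]), 'k1': -0.03201512215452011, 'R': array([[-0.10125141,  0.99478551,  0.01224503],
       [ 0.82900302,  0.09116948, -0.55176274],
       [-0.55000195, -0.04571559, -0.83391123]]), 't': array([ 0.14485066, -0.48173539,  1.19082066])}
side {'intrinsics': array([[421.12574696,   0.        , 284.08682696],
       [  0.        , 421.12574696, 206.93534188],
       [  0.        ,   0.        ,   1.        ]]), 'k1': 0.034722348150456696, 'R': array([[ 0.92372009, -0.38263378, -0.01823712],
       [-0.31039053, -0.7197179 , -0.62101841],
       [ 0.22449704,  0.57930781, -0.78358378]]), 't': array([-0.60291138,  0.15429666,  0.76217569])}
wrist {'intrinsics': array([[317.06852635,   0.        , 274.86183528],
       [  0.        , 317.06852635, 209.78624402],
       [  0.        ,   0.        ,   1.        ]]), 'k1': 0.0043705300660914215, 'hand_eye': array([[-8.40109248e-04, -9.61278900e-01, -2.75576071e-01,
         6.97741923e-02],
       [ 9.99999199e-01, -5.46816360e-04, -1.14112065e-03,
         1.04935766e-03],
       [ 9.46245704e-04, -2.75576809e-01,  9.61278590e-01,
        -1.29249491e-01],
       [ 0.00000000e+00,  0.00000000e+00,  0.00000000e+00,
         1.00000000e+00]])}
```

View pics/scene.png

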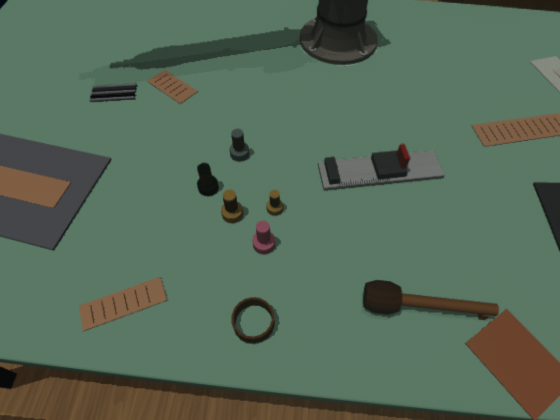

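View pics/side.png

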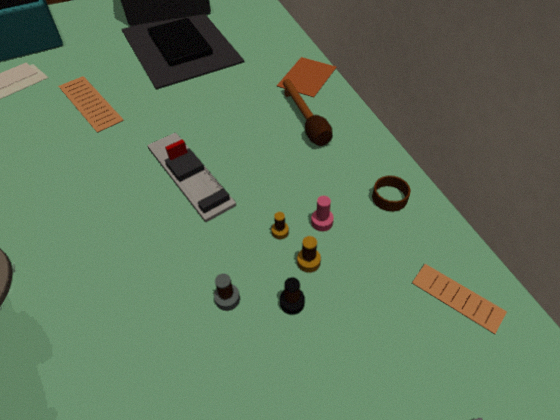

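The scene picture shows these candidates: large brass stamp (231,206), small brass (274,202), pink (263,237), steel (239,145) and black (207,180). I choose the large brass one at (231,206). The caliper has its fixed jaw at (332,170), sliding jaw at (390,164) and red tab at (404,156). The side picture agrees: brass (309,254), small brass (280,225).

```bash
cat > h.py <<'E'
import numpy as np,cv2
from rig import bot
from scipy.spatial.transform import Rotation as Ro
def cam(n,s=None):
    m=bot.camera_model(n)
    if n!='wrist': return m['intrinsics'],m['k1'],m['R'],m['t']
    T=np.eye(4);T[:3,:3]=Ro.from_quat(s['ee_rot']).as_matrix();T[:3,3]=s['tcp_pos']
    C=np.linalg.inv(T@m['hand_eye']);return m['intrinsics'],m['k1'],C[:3,:3],C[:3,3]
def proj(c,X):
    K,k,R,t=c;p=np.atleast_2d(X)@R.T+t;u=p[:,:2]/p[:,2:];u=u*(1+k*(u**2).sum(1,keepdims=True))
    return u*K[0,0]+K[:2,2]
def back(c,px,z):
    K,k,R,t=c;px=np.atleast_2d(np.float64(px))
    u=cv2.undistortPoints(px[:,None],K,np.array([k,0,0,0,0.]))[:,0]
    d=np.c_[u,np.ones(len(u))]@R;o=-R.T@t
    return o+d*((z-o[2])/d[:,2])[:,None]
E
python3 - <<'E'
from h import *
a=cam('scene');b=cam('side');r=lambda x:np.round(x,3).tolist()
print('heads',r(back(a,[(232,212),(274,207),(263,243),(239,152),(207,186)],.01)))
print('side',r(back(b,[(309,260),(280,230),(322,221),(227,297),(292,301)],.01)))
print('bed scene',r(back(a,[(319,163),(437,152),(442,179),(322,187)],.012)))
print('bed side',r(back(b,[(149,148),(177,134),(234,207),(208,217)],.012)))
print('tab',r(back(a,[(399,147),(408,146)],.063)))
i=cv2.imread('pics/scene.png')[100:270,170:460];cv2.imwrite('pics/c1.png',cv2.resize(i,None,fx=2.7,fy=2.7,interpolation=2))
E
```

```text
heads [[0.622, -0.196, 0.01], [0.601, -0.112, 0.01], [0.686, -0.124, 0.01], [0.462, -0.208, 0.01], [0.563, -0.26, 0.01]]
side [[0.621, -0.198, 0.01], [0.597, -0.114, 0.01], [0.682, -0.127, 0.01], [0.458, -0.21, 0.01], [0.559, -0.261, 0.01]]
bed scene [[0.476, -0.027, 0.012], [0.413, 0.238, 0.012], [0.49, 0.241, 0.012], [0.54, -0.017, 0.012]]
bed side [[0.407, 0.216, 0.012], [0.478, 0.237, 0.012], [0.532, -0.026, 0.012], [0.476, -0.029, 0.012]]
tab [[0.455, 0.138, 0.063], [0.45, 0.157, 0.063]]
```

View pics/c1.png

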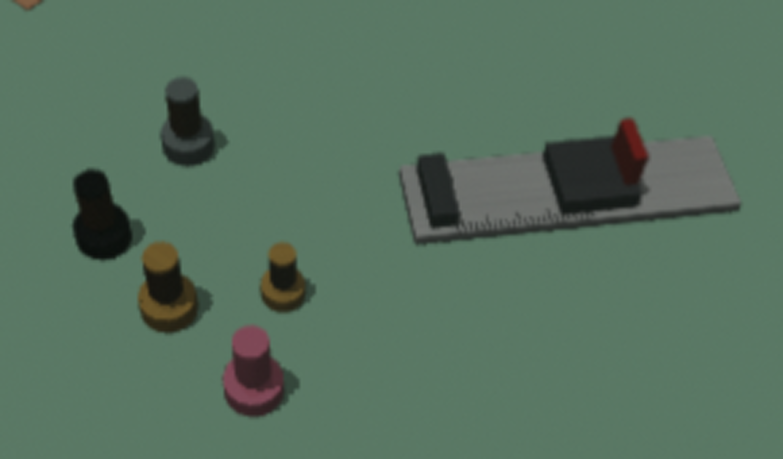

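The crop confirms it: the large brass stamp is at (165,285), its smaller twin at (283,280) and pink at (252,370). I'll move above the chosen one.

>>> arm_command(
  commands=[
    [0.42,0.42,0,-5,0.06],
    [0.42,0.42,0,-5,0.06],
    [0.42,0.42,0,-5,0.06],
    [0.42,0.42,0,-5,0.06],
    [0.42,0.42,0,-5,0.06],
    [0.42,0.42,0,-5,0.06],
    [0.42,0.42,0,-5,0.06],
    [0.42,0.42,0,-5,0.06],
    [0.42,0.42,0,-5,0.06],
    [0.42,0.42,0,-5,0.06],
    [0.42,0.42,0,-5,0.06],
    [0.42,0.42,0,-5,0.06],
    [0.42,0.42,0,-5,0.06],
    [0.42,0.42,0,-5,0.06],
  ],
)

```text
time_s: 1.85
tcp_pos: [0.6187, -0.2001, 0.2455]
ee_rot: [0.994, 0.111, -0.0, 0.0]
contact_force: [-0.7, 0.6, 0.4]
width: 0.0599
finger_force: 0.0
```

Run:
```python
from h import *
import pickle
s=bot.sense();w=bot.camera('wrist');pickle.dump((s,w),open('w1.pkl','wb'));cv2.imwrite('pics/w1.png',w[:,:,::-1])
print(s['time_s'],s['tcp_pos'],s['ee_rot'],s['width'])
c=cam('wrist',s);print(proj(c,[[.621,-.197,.0],[.499,.01,.012],[.492,.042,.012]]))
```

```text
1.85 [ 0.61869661 -0.20010205  0.24549125] [ 9.93824018e-01  1.10967168e-01 -1.01249943e-04  3.14488123e-04] 0.05988665970813805
[[272.08632247 177.11271874]
 [ 84.66360266 238.42829574]
 [ 57.68960152 238.28260162]]
```

View pics/w1.png

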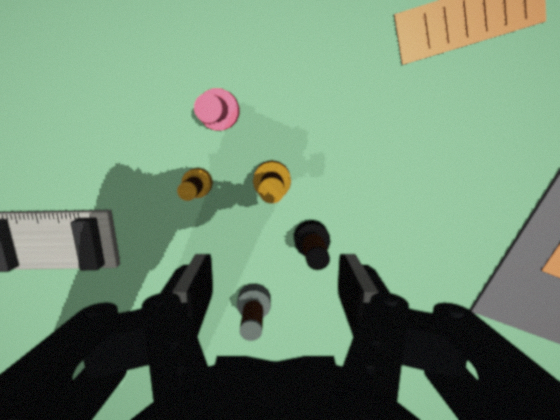

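The wrist picture shows the brass stamp with its head at (272,179) and cap at (270,190). The bed's end corners are at (109,210) and (118,265), and the fixed jaw top spans (74,220) to (103,268).

Run:
```python
from h import *
import pickle
s,w=pickle.load(open('w1.pkl','rb'));c=cam('wrist',s);r=lambda x:np.round(x,4).tolist()
hsv=cv2.cvtColor(w,cv2.COLOR_RGB2HSV)
m=((hsv[...,0]>10)&(hsv[...,0]<28)&(hsv[...,1]>150)).astype(np.uint8);m[:,:235]=0;m[:,300:]=0;m[:150]=0;m[215:]=0
ys,xs=np.nonzero(m);print(xs.min(),xs.max(),ys.min(),ys.max())
# model fit: convex hull of head silhouette + cap
th=np.linspace(0,6.283,60)
ring=lambda p,R,z:np.c_[p[0]+R*np.cos(th),p[1]+R*np.sin(th),np.full(60,z)]
def ren(p):
    k=np.zeros(m.shape,np.uint8)
    for v,(R,z0,z1) in((1,(.022,0,.02)),(0,(.009,.02,.026)),(0,(.013,.026,.066)),(1,(.013,.066,.07))):
        h=cv2.convexHull(proj(c,np.r_[ring(p,R,z0),ring(p,R,z1)]).astype(np.float32))
        cv2.fillConvexPoly(k,np.int32(np.round(h*16)),v,shift=4)
    return k
g=[((ren((x,y))!=m).sum(),x,y) for x in np.arange(.608,.634,.0005) for y in np.arange(-.21,-.184,.0005)]
g.sort();print(m.sum(),g[:3])
print('bed end',r(back(c,[(109,210),(118,265)],.012)))
print('jaw',r(back(c,[(74,220),(97,218),(103,266),(80,270)],.03)))
```

```text
254 289 161 201
1125 [(np.int64(350), np.float64(0.6209999999999986), np.float64(-0.19649999999999998)), (np.int64(359), np.float64(0.6209999999999986), np.float64(-0.19599999999999998)), (np.int64(359), np.float64(0.6219999999999984), np.float64(-0.19649999999999998))]
bed end [[0.5419, -0.016, 0.012], [0.4722, -0.0327, 0.012]]
jaw [[0.5284, 0.0134, 0.03], [0.5365, -0.0119, 0.03], [0.4777, -0.023, 0.03], [0.4664, 0.0033, 0.03]]
```

>>> arm_command(
  commands=[
    [0.002,0.0035,-0.05,0,0.06],
    [0.002,0.0035,-0.1,0,0.06],
    [0.002,0.0035,-0.15,0,0.06],
    [0.002,0.0035,-0.19,0,0.06],
    [0.002,0.0035,-0.202,0,0.06],
    [0.002,0.0035,-0.202,0,0.04],
    [0.002,0.0035,-0.202,0,0.01],
    [0.002,0.0035,-0.202,0,0.01],
    [0.002,0.0035,-0.202,0,0.01],
    [0.002,0.0035,-0.202,0,0.01],
    [0.002,0.0035,-0.202,0,0.01],
    [0.002,0.0035,-0.202,0,0.01],
  ],
)

```text
time_s: 3.4
tcp_pos: [0.6231, -0.1955, 0.0456]
ee_rot: [0.994, 0.112, 0.002, 0.001]
contact_force: [-0.2, 0.7, 6.7]
width: 0.0249
finger_force: 59.1
```

>>> arm_command(
  commands=[
    [0,0,0.02,0,0.01],
    [0,0,0.05,0,0.01],
    [0,0,0.09,0,0.01],
    [0,0,0.12,0,0.01],
    [0,0,0.12,0,0.01],
  ],
)

```text
time_s: 4.03
tcp_pos: [0.6232, -0.1957, 0.1668]
ee_rot: [0.994, 0.112, 0.003, 0.001]
contact_force: [1.1, 0.4, -2.5]
width: 0.0248
finger_force: 59.1
```

>>> arm_command(
  commands=[
    [-0.02,0.04,0,0,0.01],
    [-0.048,0.087,0,0,0.01],
    [-0.075,0.136,0,0,0.01],
    [-0.1,0.18,0,0,0.01],
    [-0.12,0.22,0,0,0.01],
    [-0.132,0.238,0,0,0.01],
    [-0.132,0.238,0,0,0.01],
    [-0.132,0.238,0,0,0.01],
  ],
)

```text
time_s: 5.03
tcp_pos: [0.4893, 0.0416, 0.1626]
ee_rot: [0.994, 0.112, -0.001, 0.0]
contact_force: [0.4, -0.3, -2.7]
width: 0.0248
finger_force: 59.4
```

Run:
```python
from h import *
s=bot.sense();w=bot.camera('wrist');b=bot.camera('side');a=bot.camera('scene')
print(s['tcp_pos'])
cv2.imwrite('pics/w2.png',w[:,:,::-1])
k=lambda i,y,x:cv2.resize(i[y:y+150,x:x+190,::-1],None,fx=2.1,fy=2.1,interpolation=2)
cv2.imwrite('pics/c2.png',np.hstack([k(b,90,120),k(a,70,290)]))
```

```text
[0.48929579 0.04160028 0.16262563]
```

View pics/w2.png

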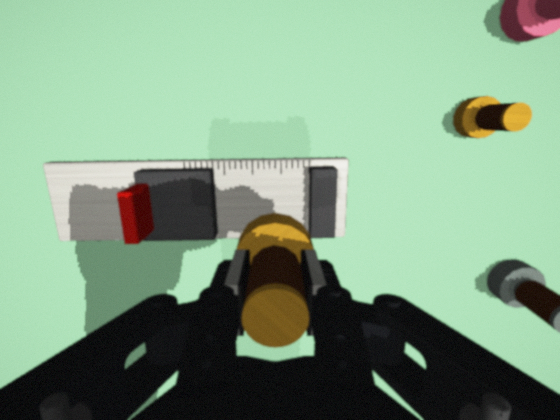

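View pics/c2.png

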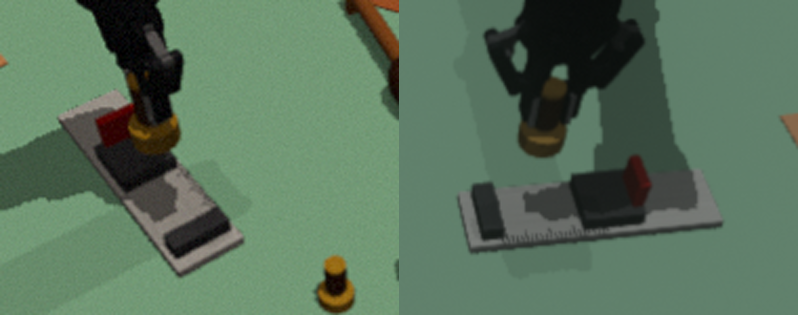

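The wrist picture shows the stamp held upright at (275,270), with the fixed jaw's face along x≈310 (rows 168–237) and the sliding jaw's face along x≈215 (rows 169–237). The side and scene crops show it hanging upright over the bed. Next I measure the jaws more exactly.

Run:
```python
from h import *
s=bot.sense();c=cam('wrist',s);r=lambda x:np.round(x,4).tolist()
F=back(c,[(311,167),(309,237)],.03);S=back(c,[(214,169),(217,236)],.03)
B=back(c,[(45,162),(347,157),(345,236)],.012)
print(r(F),r(S),r(B))
d=B[0]-B[1];th=np.arctan2(-d[0],d[1]);print('yaw',np.degrees(th))
y=np.array([-np.sin(th),np.cos(th)]);x=np.array([np.cos(th),np.sin(th)])
mid=(B[1]+B[2])[:2]/2+.035*y;print('origin bed',mid,'face',F.mean(0),'gap',(S.mean(0)-F.mean(0))[:2]@y)
o=F.mean(0)[:2];t=np.array(s['tcp_pos'])[:2]
for o in(o,mid):print('tcp in jaw',(t-o)@x,(t-o)@y)
# held head: ring at expected height
e=t;th=np.linspace(0,6.28,80)
for z in(.115,.135):
    p=proj(c,np.c_[e[0]+.022*np.cos(th),e[1]+.022*np.sin(th),np.full(80,z)]);print(z,p.min(0),p.max(0))
```

```text
[[0.5272, 0.0185, 0.03], [0.4669, 0.0047, 0.03]] [[0.5079, 0.0966, 0.03], [0.45, 0.0841, 0.03]] [[0.4778, 0.2454, 0.012], [0.5405, -0.0127, 0.012], [0.4691, -0.0316, 0.012]]
yaw 13.661147452177657
origin bed [0.49651234 0.0118858 ] face [0.49703924 0.01162053 0.03      ] gap 0.08075976709070679
tcp in jaw -2.3687965707653268e-05 0.030811234403664484
tcp in jaw 0.0004256552159601053 0.03042903330792372
0.115 [236.64007005 204.84031531] [310.22949087 273.65766322]
0.135 [232.29335725 214.9195958 ] [314.19447411 290.54888618]
```

>>> arm_command(
  commands=[
    [-0.001,0.003,-0.03,0,0.01],
    [-0.001,0.003,-0.065,0,0.01],
    [-0.001,0.003,-0.09,0,0.01],
    [-0.001,0.003,-0.1,0,0.01],
    [-0.001,0.003,-0.1,0,0.01],
    [-0.001,0.003,-0.1,0,0.01],
  ],
)

```text
time_s: 5.92
tcp_pos: [0.4896, 0.0458, 0.0643]
ee_rot: [0.994, 0.112, 0.001, 0.0]
contact_force: [-0.1, 0.3, -2.7]
width: 0.0249
finger_force: 59.4
```

>>> arm_command(
  commands=[
    [0,0,-0.002,0,0.01],
    [0,0,-0.004,0,0.01],
    [0,0,-0.005,0,0.01],
    [0,0,-0.006,0,0.01],
    [0,0,-0.006,0,0.01],
  ],
)

```text
time_s: 6.55
tcp_pos: [0.4885, 0.0459, 0.0577]
ee_rot: [0.994, 0.112, -0.0, 0.0]
contact_force: [-1.5, -0.4, 1.5]
width: 0.0246
finger_force: 60.0
```

>>> arm_command(
  commands=[
    [0,0,0,0,0.026],
    [0,0,0,0,0.032],
    [0,0,0,0,0.04],
    [0,0,0,0,0.055],
    [0,0,0,0,0.06],
    [0,0,0,0,0.06],
    [0,0,0.03,0,0.06],
    [0,0,0.07,0,0.06],
    [0,0,0.12,0,0.06],
    [0,0,0.12,0,0.06],
  ],
)

```text
time_s: 7.8
tcp_pos: [0.4915, 0.0464, 0.1813]
ee_rot: [0.994, 0.112, 0.004, 0.0]
contact_force: [0.7, -1.3, -0.6]
width: 0.0601
finger_force: 0.0
```

Run:
```python
from h import *
import pickle
s=bot.sense();w=bot.camera('wrist');b=bot.camera('side')
print(s['tcp_pos']);pickle.dump((s,w),open('w3.pkl','wb'))
o=cv2.resize(w[120:400,0:400,::-1],(400,280));k=cv2.resize(b[100:230,120:280,::-1],(345,280),interpolation=2)
cv2.imwrite('pics/c3.png',np.hstack([o,k]))
```

```text
[0.49147001 0.04636008 0.18134573]
```

View pics/c3.png

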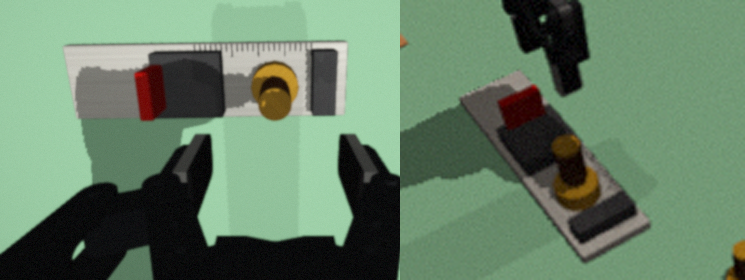

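The stamp stands upright between the jaws, released (wrist crop: head at (275,85), clear of the fixed jaw at x≈312). Next I go behind the red tab with closed fingers.

>>> arm_command(
  commands=[
    [-0.015,0.055,0,1,0.0],
    [-0.03,0.11,0,1,0.0],
    [-0.038,0.14,0,1,0.0],
    [-0.038,0.14,0,1,0.0],
    [-0.038,0.14,0,1,0.0],
    [-0.038,0.14,-0.03,1,0.0],
    [-0.038,0.14,-0.08,1,0.0],
    [-0.038,0.14,-0.12,1,0.0],
    [-0.038,0.14,-0.139,1,0.0],
    [-0.038,0.14,-0.139,1,0.0],
    [-0.038,0.14,-0.139,1,0.0],
  ],
)

```text
time_s: 9.28
tcp_pos: [0.4513, 0.1852, 0.0389]
ee_rot: [0.993, 0.12, 0.001, 0.0]
contact_force: [0.6, -1.1, 0.8]
width: 0.0002
finger_force: 0.0
```

>>> arm_command(
  commands=[
    [0.003,-0.006,0,0,0.0],
    [0.005,-0.012,0,0,0.0],
    [0.007,-0.018,0,0,0.0],
    [0.008,-0.022,0,0,0.0],
    [0.009,-0.026,0,0,0.0],
    [0.01,-0.03,0,0,0.0],
    [0.011,-0.034,0,0,0.0],
    [0.012,-0.038,0,0,0.0],
    [0.012,-0.038,0,0,0.0],
  ],
)

```text
time_s: 10.4
tcp_pos: [0.4628, 0.1474, 0.0387]
ee_rot: [0.993, 0.121, 0.0, 0.0]
contact_force: [-1.6, -0.2, 6.0]
width: 0.0002
finger_force: 2.8
```

Run:
```python
from h import *
s=bot.sense();a=bot.camera('scene');b=bot.camera('side');print(s['contact_force'],s['ft_torque'])
k=lambda i,y,x:cv2.resize(i[y:y+120,x:x+150,::-1],None,fx=2.6,fy=2.6,interpolation=2)
cv2.imwrite('pics/c4.png',np.hstack([k(b,110,120),k(a,90,305)]))
```

```text
[-1.55731285 -0.17455569  6.02891322] [0.04294251 0.25894599 0.0330506 ]
```

View pics/c4.png

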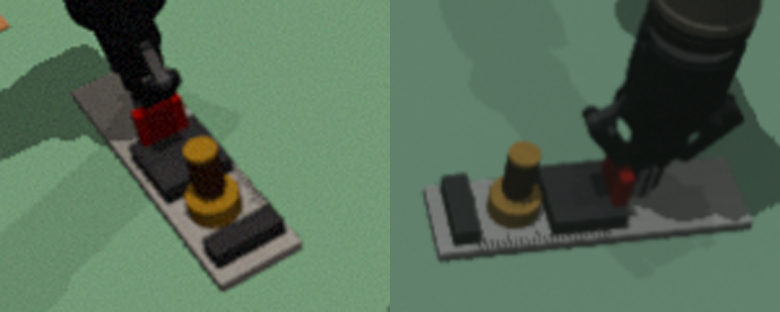

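The crops show the sliding jaw following the fingers, now just short of the stamp head, which still stands.

>>> arm_command(
  commands=[
    [0.0005,-0.002,0,0,0.0],
    [0.001,-0.004,0,0,0.0],
    [0.0015,-0.006,0,0,0.0],
    [0.002,-0.008,0,0,0.0],
    [0.0025,-0.01,0,0,0.0],
    [0.003,-0.012,0,0,0.0],
    [0.003,-0.012,0,0,0.0],
  ],
)

```text
time_s: 11.38
tcp_pos: [0.4654, 0.1364, 0.0387]
ee_rot: [0.993, 0.121, 0.0, -0.0]
contact_force: [-2.7, 4.0, 5.3]
width: -0.0002
finger_force: 3.4
```

>>> arm_command(
  commands=[
    [0.0002,-0.001,0,0,0.0],
    [0.0005,-0.002,0,0,0.0],
    [0.0007,-0.003,0,0,0.0],
    [0.0007,-0.003,0,0,0.0],
  ],
)

```text
time_s: 11.88
tcp_pos: [0.4661, 0.1336, 0.0387]
ee_rot: [0.993, 0.121, 0.0, -0.0]
contact_force: [-2.4, 3.3, 6.1]
width: 0.0002
finger_force: 3.5
```

>>> arm_command(
  commands=[
    [0.0002,-0.001,0,0,0.0],
    [0.0004,-0.0015,0,0,0.0],
    [0.0005,-0.002,0,0,0.0],
    [0.0005,-0.002,0,0,0.0],
  ],
)

```text
time_s: 12.38
tcp_pos: [0.4666, 0.1317, 0.0387]
ee_rot: [0.993, 0.121, 0.0, -0.0]
contact_force: [-2.3, 3.5, 6.2]
width: 0.0002
finger_force: 3.6
```

>>> arm_command(
  commands=[
    [0.0002,-0.001,0,0,0.0],
    [0.0002,-0.001,0,0,0.0],
    [0.0004,-0.0015,0,0,0.0],
    [0.0004,-0.0015,0,0,0.0],
  ],
)

```text
time_s: 12.88
tcp_pos: [0.4669, 0.1302, 0.0387]
ee_rot: [0.993, 0.121, 0.0, -0.0]
contact_force: [-2.7, 2.6, 6.5]
width: 0.0001
finger_force: 3.6
```

>>> arm_command(
  commands=[
    [0.0002,-0.001,0,0,0.0],
    [0.0002,-0.001,0,0,0.0],
    [0.0004,-0.002,0,0,0.0],
    [0.0004,-0.002,0,0,0.0],
  ],
)

```text
time_s: 13.38
tcp_pos: [0.4671, 0.1296, 0.0388]
ee_rot: [0.993, 0.122, 0.0, -0.001]
contact_force: [-3.0, 6.4, 5.3]
width: -0.0002
finger_force: 4.2
```

>>> arm_command(
  commands=[
    [0.0002,-0.0007,0,0,0.0],
    [0.0003,-0.0015,0,0,0.0],
    [0.0003,-0.0015,0,0,0.0],
    [0.0003,-0.0015,0,0,0.0],
  ],
)

```text
time_s: 13.88
tcp_pos: [0.4671, 0.1294, 0.0388]
ee_rot: [0.993, 0.122, 0.0, -0.002]
contact_force: [-4.7, 8.6, 6.0]
width: -0.0002
finger_force: 4.9
```

Run:
```python
from h import *
a=bot.camera('scene');b=bot.camera('side')
k=lambda i,y,x:cv2.resize(i[y:y+100,x:x+125,::-1],None,fx=3.1,fy=3.1,interpolation=2)
cv2.imwrite('pics/c5.png',np.hstack([k(b,130,130),k(a,110,305)]))
```

```text
(no output)
```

View pics/c5.png

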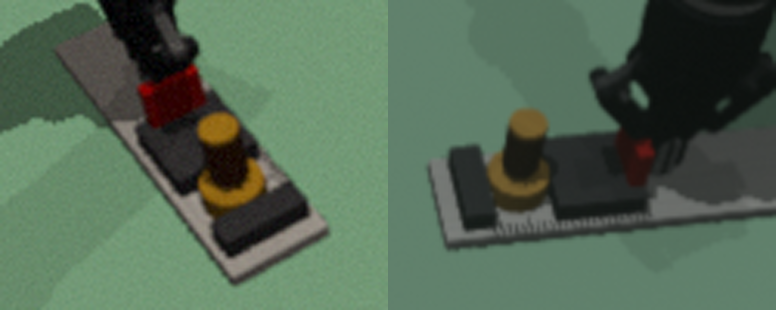

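The crops show the jaws touching the brass head on both sides, stamp upright. I'll press a little more and hold.

>>> arm_command(
  commands=[
    [0.0002,-0.001,0,0,0.0],
    [0.0005,-0.002,0,0,0.0],
    [0.0007,-0.003,0,0,0.0],
    [0.001,-0.004,0,0,0.0],
    [0.001,-0.004,0,0,0.0],
    [0.001,-0.004,0,0,0.0],
  ],
)

```text
time_s: 14.72
tcp_pos: [0.4673, 0.129, 0.0389]
ee_rot: [0.992, 0.123, 0.0, -0.004]
contact_force: [-6.4, 15.9, 6.2]
width: 0.0001
finger_force: 8.1
```

Pressing with about 13–16 N, now rigidly stopped. I back off and retreat upward.

>>> arm_command(
  commands=[
    [-0.001,0.004,0,0,0.0],
    [-0.003,0.012,0,0,0.0],
    [-0.007,0.03,0,0,0.0],
    [-0.01,0.045,0,0,0.0],
    [-0.01,0.045,0.05,0,0.0],
    [-0.01,0.045,0.1,0,0.0],
    [-0.01,0.045,0.15,0,0.0],
    [-0.01,0.1,0.17,0,0.0],
    [-0.01,0.1,0.17,0,0.0],
  ],
)

```text
time_s: 15.85
tcp_pos: [0.4592, 0.2269, 0.2107]
ee_rot: [0.992, 0.124, 0.002, -0.002]
contact_force: [-0.3, -0.8, -0.9]
width: 0.0003
finger_force: 0.0
```

Run:
```python
from h import *
a=bot.camera('scene');b=bot.camera('side')
k=lambda i,y,x:cv2.resize(i[y:y+100,x:x+125,::-1],None,fx=3.1,fy=3.1,interpolation=2)
cv2.imwrite('pics/c6.png',np.hstack([k(b,130,130),k(a,110,305)]))
```

```text
(no output)
```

View pics/c6.png

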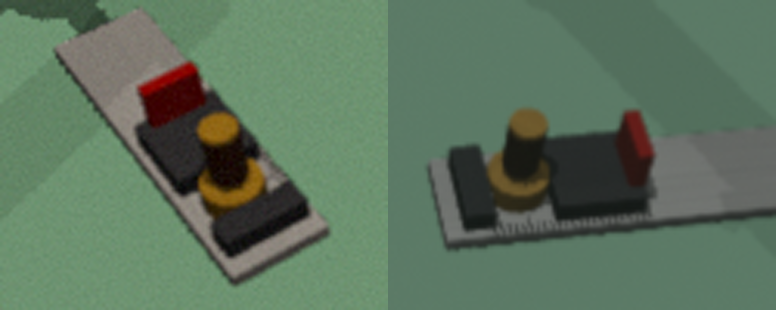

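The final crops show the arm clear and the stamp upright, with its head between both jaws. The push met a rigid stop at about 16 N, so the jaws are closed on it. Handing in.

```bash
python3 -c "
from rig import bot
print(bot.hand_in())"
```

```text
the job is handed in; nothing more can be done
None
```

I stood the brass stamp upright on the caliper bed, let go of it, slid the red-tab jaw shut on its head with about 16 N, and handed the job in at about 16 s. The hand-in returned no verdict; the last pictures show the stamp upright between the jaws and the arm clear, and none of the moves went near the other stamps or the mallet.

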